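Park the blue flask weight on its post

ROBOT

A 6-joint arm with a two-finger parallel gripper is mounted at the origin on a cart in front of the work surface, level with it; the furniture and walls round the work are solid. World frame = base frame: x ahead of the robot, y to its left, z up, the work surface at z = 0. Lengths are in m, angles in rad, forces in N, time in s.
With the tool pointing down it reaches from about 0.35 to 0.85 m from the base axis. Payload 8.1 kg.
Tool frame: the origin (TCP) lies on the centre line of the jaws, within the pads' length; the fingertips stand robot.tips_ahead ahead of it and the grasp point (between the pads) lies 8 mm behind it (robot.tips_ahead is the distance from the TCP to the fingertips, in m); z points along the fingers, y is the direction in which the jaws open and shut (so a half turn about z gives the same grasp; the last joint's range is limited). The gripper opens to 93 mm and grips with 3 to 60 N. Pads are 15 mm wide; open, the fingers measure 128 mm over their backs; the gripper's body (75 mm by 188 mm) begins 65 mm behind the grasp point.
Start: joints at [1.016, 0.13, 1.488, -0, 1.523, -0.085], TCP at [0.272, 0.535, 0.23] pointing down, gripper open.
Joint ranges: [-2.96, 2.96], [-0.89, 2.26], [0.02, 2.5], [-1.34, 4.48], [0, 2.73], [-2.66, 2.66]. Speed limits (rad/s): [2.39, 2.39, 2.79, 3.14, 3.14, 3.14].

INTERFACE

Orientations are given as a rotation vector (axis times angle).
In Python, from plant import monitor, eyes, job, robot gives the robot as it stands.
- The arm moves only by the tool servo_tool, never from a script. Its argument "plan" is a list that holds one entry, the list of rows, each a list of 7 numbers: the closure, from -1 (fully open) to 1 (shut), so that 0 is half open, then the shift along the world's x, y, z in mm, then the turn, a rotation vector about the world's x, y, z in rad. In form: [[[hand, dx, dy, dz, ax, ay, az], ...]]. A call has 1 to 12 rows; each row shifts and turns the commanded pose from where the row before left it; what a row does not reach is not made up. A row lasts 1/10 s, in which the tool goes at most 50 mm and 8.59 degrees, less where a joint would pass 70% of its speed; a pose out of reach is approached as far as the arm can. A call with a gripper value outside its range is refused whole. The fingers move at their own pace and stop on an object; "force" is the grip in N (left out, the last holds). Time passes only in rows, so rows that do not move let the fingers close. It gives the time, the measured TCP pose, the force and the opening at its end, in the units of the state.
- monitor.read_state(): the state, without advancing time (a new reading comes with each control period).
- eyes.read_camera(name): name is "scene" or "top"; returns the picture (384x512x3 uint8, red, green, blue); there is no depth.
- eyes.camera_info(name): a dict with "mtx" (3x3 intrinsics, pixels), "R" (3x3) and "t" (3): a world point X has camera coordinates R X + t. Camera axes: x right, y down, z forward; pixel columns grow to the right and rows downward; lengths in m; the calibration is good to about 2 mm. A picture is of the moment at which its call begins. camera_info takes no time and is no camera call.
- job.close_job(): hands the job in, once; it reports no verdict.
The state is a dict: "t": time; "q": joint angles; "dq": joint speeds; "joint_torque": joint torques, N m; "tool_pos": TCP position; "orientation": TCP orientation; "force": force on the tool from outside, world axes, zero at the start; "wrist_torque": the same for the moment, N m; "opening": finger opening in m.
Only numpy, scipy, OpenCV 4.12 (cv2) and the standard library are available. Lean on these libraries where they do the work, as an engineer would, in place of code of your own. Each camera call takes 0.05 s, during which the arm holds its last target. There are 200 camera calls.

TASK

Put the blue open-ring flask weight away on the storage post: the knob is too wide to go over, so slide the weight sideways, gap first, onto the rod below the knob until the rod is well inside the ring, and leave it lying flat on the post's foot. Leave the orange weight where it lies.

Things in the scene. Friction and masses are not known exactly. Their poses are not given: they have to be found in the camera images.
- blue_weight: Blue flask weight, loose, about 0.15 kg, flat on the bench: open C-shaped ring of 18 mm round bar, 78 mm outside, 42 mm inside diameter, gap 34 mm wide. Origin: ring centre, at its underside; z up, +x out through the gap. An upright grip tab stands opposite the gap.
- orange_weight: Orange flask weight, otherwise the same shape and frame as the blue one; loose, to be left alone.
- post_stand: Storage post, fixed: round dark foot 104 mm in diameter, 10 mm thick; upright steel rod 14 mm in diameter, bare from 10 to 66 mm above the bench; black knob 48 mm in diameter from 66 to 84 mm. Origin: on the rod's axis at bench level; z up. A weight may come in from any side.
- blue_grip (a point): Point on the blue weight's grip tab, 50 mm from the ring's centre along -x and 44 mm above the underside; axes as the weight's. The tab is 14 mm thick along y (pinch it there, dark pads), 20 mm long along x; its top is 62 mm above the underside. Keep the fingertips above 20 mm over the underside to clear the ring.
There are look-alikes about, which are no part of the job. Several things look just like the blue_weight: the one meant starts farthest to the robot's left.

How it is judged:
At the end, for the whole second after the job is handed in: The blue weight lies at rest, flat (6 degrees) on the post's foot, underside 6 to 15 mm above the bench, the rod inside its ring: rod axis within 18 mm of the ring's centre, at most 13 mm from it towards the gap. The orange weight is within 25 mm of its start (horizontal distance between blue_weight and post_stand below 0.018 m and x of post_stand in the frame of blue_weight below 0.013 m and height (world z) of blue_weight between 0.006 and 0.015 m and angle between blue_weight's own z axis and vertical below 0.1 rad and linear speed of blue_weight below 0.02 m/s and distance of orange_weight from where it was at the start of the episode below 0.025 m); the robot touches nothing.
It fails at once if the orange weight is shoved more than 25 mm or picked up (distance of orange_weight from where it was at the start of the episode above 0.025 m).
It also fails if it takes over 38 s, if anything falls off the work surface, if the arm or the gripper's body presses on something with over 40 N, if the wrist force passes 120 N, or if a joint passes its speed limit or range.

## Working session

There is one attempt and no reset: what is moved stays moved. The work goes in short steps, Python scripts to look and compute and a tool call to move; the robot and the scene stay as the last step left them, time stands still between calls to the robot, and variables do not carry over. Pictures are saved under pics/ and viewed, about 8 in all and at most 12, crops included, and the job is handed in when it is done.

Besides the shell and the picture viewer there is one more tool, called after "Call:" as a command line: name --argument value ..., lists and objects as JSON in quotes. servo_tool: Moves the arm, as the interface text tells. Its arguments: {"type":"object","properties":{"plan":{"type":"array"},"force":{"type":"number"}},"required":["plan"]}

```bash
mkdir -p pics
python3 - <<'E'
from plant import monitor, eyes, job, robot
import cv2
s=monitor.read_state();print(s, robot.tips_ahead)
for n in("top","scene"):
    cv2.imwrite(f"pics/{n}0.png",eyes.read_camera(n)[...,::-1]);print(n,eyes.camera_info(n))
a=cv2.imread("pics/top0.png");b=cv2.imread("pics/scene0.png")
E
```

```text
{'t': 0.0, 'q': array([ 1.01557187e+00,  1.31154353e-01,  1.48927764e+00,  4.87286287e-06,
        1.52297440e+00, -8.54120886e-02]), 'dq': array([ 0.00031703, -0.00017815, -0.00349268,  0.0015026 , -0.00127807,
        0.00075516]), 'joint_torque': array([-9.36356591e-04, -5.59851301e+01, -4.91752160e+01,  7.66990450e-02,
        3.58949136e-02, -1.41440592e-04]), 'tool_pos': array([0.27132988, 0.53453778, 0.22859239]), 'orientation': array([-7.31077277e-01, -3.05475141e+00,  2.70120580e-03]), 'force': array([-0.05257454, -0.17052808, -0.29135168]), 'wrist_torque': array([-0.05455476,  0.00427012, -0.01567954]), 'opening': 0.09296795965880605} 0.011
top {'mtx': array([[419.88389771,   0.        , 259.89501208],
       [  0.        , 419.88389771, 189.6675056 ],
       [  0.        ,   0.        ,   1.        ]]), 'R': array([[-2.49101908e-04, -9.99807345e-01,  1.96267904e-02],
       [-9.84817771e-01, -3.16176511e-03, -1.73562559e-01],
       [ 1.73591177e-01, -1.93720467e-02, -9.84627253e-01]]), 't': array([-0.05078493,  0.57119476,  1.20589702])}
scene {'mtx': array([[385.41726017,   0.        , 256.59318584],
       [  0.        , 385.41726017, 191.39182856],
       [  0.        ,   0.        ,   1.        ]]), 'R': array([[ 0.75528366, -0.65499923, -0.02286048],
       [-0.27674326, -0.28710788, -0.91705084],
       [ 0.59410416,  0.69896   , -0.39811451]]), 't': array([-0.42587911,  0.21800674,  0.88819532])}
```

View pics/top0.png

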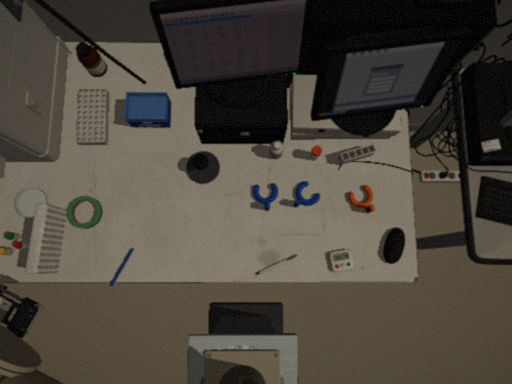

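View pics/scene0.png

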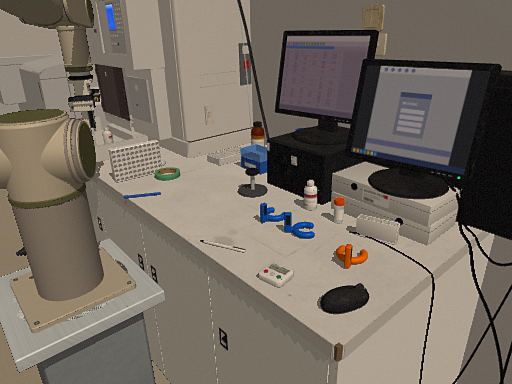

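The top view shows two blue C-weights, at (265,195) and (306,195), the orange one at (362,198), and the post foot at (203,167). World +y is to the left in this picture, so the blue weight at (265,195) is the one farthest to the robot's left. I'll measure it and confirm it in a crop.

```bash
cat > h.py <<'E'
from plant import monitor, eyes, job, robot
import cv2, numpy as np
from scipy.optimize import least_squares
def rays(n,px,z):
    c=eyes.camera_info(n);px=np.asarray(px,float).reshape(-1,1,2)
    d=cv2.undistortPoints(px,c["mtx"],None).reshape(-1,2)
    d=np.c_[d,np.ones(len(d))]@c["R"]; o=-c["R"].T@c["t"]
    return (o+d*((z-o[2])/d[:,2])[:,None])[:,:2]
def proj(n,X):
    c=eyes.camera_info(n);p=c["mtx"]@(c["R"]@np.asarray(X,float)+c["t"]);return p[:2]/p[2]
def mask(im,kind):
    h=cv2.cvtColor(im,cv2.COLOR_BGR2HSV)
    if kind=="blue": return cv2.inRange(h,(105,140,60),(130,255,255))
    if kind=="orange": return cv2.inRange(h,(3,150,80),(20,255,255))
    return cv2.inRange(h,(0,0,0),(180,255,95))
def comps(m,amin=60):
    k,l,s,c=cv2.connectedComponentsWithStats(m); return [(s[i],c[i],l==i) for i in range(1,k) if s[i,4]>=amin]
def contour(m):
    c,_=cv2.findContours(m.astype(np.uint8),cv2.RETR_EXTERNAL,cv2.CHAIN_APPROX_NONE);return max(c,key=len)[:,0]
def circ(p,r,n=2):
    f=lambda c:np.hypot(*(p-c).T)-r
    return least_squares(f,p.mean(0),loss="soft_l1",f_scale=.002).x
E
python3 - <<'E'
from h import *
ims={n:cv2.imread(f"pics/{n}0.png") for n in("top","scene")}
for n,im in ims.items():
  for k in("blue","orange"):
    for s,c,m in comps(mask(im,k),40): print(n,k,s,c.round(1),rays(n,[c],.012).round(3))
im=ims["top"]
g=im[140:225,180:385]
cv2.imwrite("pics/c1.png",cv2.resize(g,None,fx=3.9,fy=3.9,interpolation=cv2.INTER_CUBIC))
g=ims["scene"][165:250,230:350]
cv2.imwrite("pics/c2.png",cv2.resize(g,None,fx=6,fy=6,interpolation=cv2.INTER_CUBIC))
hsv=cv2.cvtColor(im,cv2.COLOR_BGR2HSV);print(hsv[150:186:3,203,2],hsv[150:186:3,230,2])
E
```

```text
top blue [125  93  11  27 107] [128.6 105.5] [[0.848 0.367]]
top blue [137  93  32  29 159] [156.6 100.4] [[0.866 0.279]]
top blue [296 182  24  23 197] [304.9 195.9] [[ 0.559 -0.19 ]]
top blue [254 184  23  25 188] [265.7 195.3] [[ 0.561 -0.069]]
top blue [111 249  22  37  71] [121.  267.2] [[0.343 0.362]]
top orange [312 146  10  10  74] [316.5 150.4] [[ 0.704 -0.229]]
top orange [349 186  24  21 191] [362.  197.7] [[ 0.554 -0.366]]
scene blue [106   6  10  24 149] [110.3  17.6] [[ -9.695 -24.634]]
scene blue [295  47  39   2  44] [315.8  47.1] [[7.272 5.597]]
scene blue [241 144  26  11  74] [252.7 148. ] [[0.969 0.495]]
scene blue [241 156  26  18 199] [255.1 164.3] [[0.828 0.314]]
scene blue [124 192  37   6  72] [141.2 194.7] [[0.342 0.352]]
scene blue [260 203  55  35 564] [286.7 222.2] [[ 0.564 -0.135]]
scene orange [158 169  19   5  55] [166.4 170.5] [[0.524 0.508]]
scene orange [334 197  11   9  83] [339.  201.1] [[ 0.789 -0.148]]
scene orange [336 244  32  24 406] [350.2 255.6] [[ 0.554 -0.367]]
[122  28   7  11   3  13  11  35  29  34  35  64] [126 128 120 127 127 132 129 126 123 134 132 126]
```

View pics/c1.png

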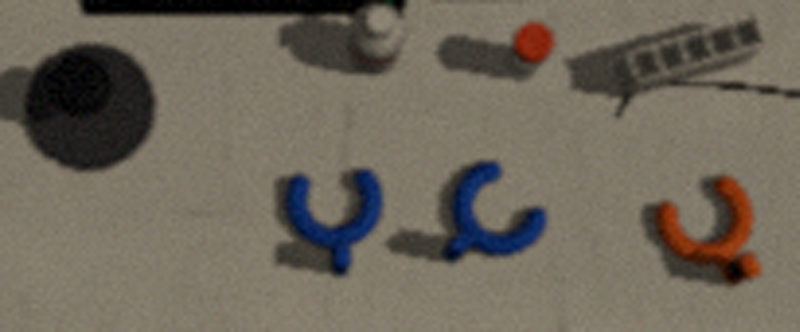

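View pics/c2.png

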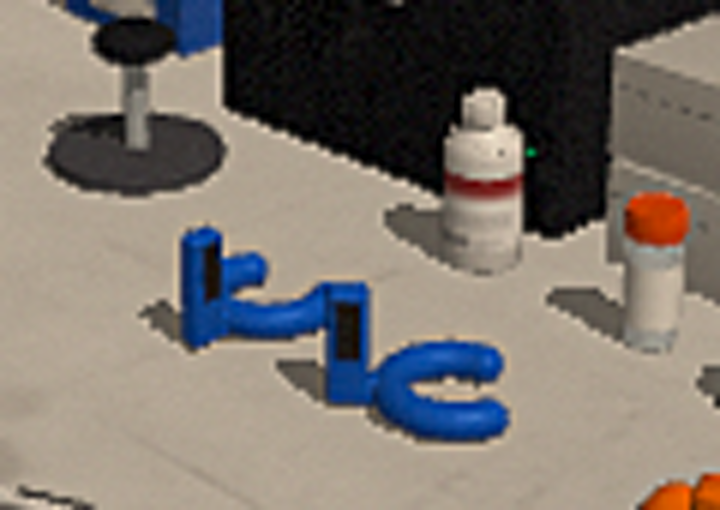

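The crops confirm it. The target is the left blue weight, at crop (335,210): it has the larger world y, its gap faces away from the robot, and its tab is on the near side. The other blue weight is at crop (500,210), the orange one at (705,220), and the post foot at (90,107).

```bash
cat >> h.py <<'E'
def weight(im,seed,n="top",r=.039,z=.009):
    "ring centre and heading of the blue ring nearest seed px"
    s,c,m=min(comps(mask(im,"blue"),60),key=lambda q:np.hypot(*(q[1]-seed)))
    p=rays(n,contour(m),z); ctr=circ(p,r)
    a=rays(n,np.argwhere(m)[:,::-1],z)-ctr; a=a[np.hypot(*a.T)<.038]
    v=-a.mean(0); return ctr,np.degrees(np.arctan2(v[1],v[0])),s
E
python3 - <<'E'
from h import *
from scipy.spatial.transform import Rotation as R
im=cv2.imread("pics/top0.png")
c,a,_=weight(im,(265,195));print("ring",c.round(4),a.round(1))
tips=np.array([[298,183],[362,178]])/3.9+[180,140]; t=rays("top",tips,.009); d=t.mean(0)-c
print("heading from tips",np.degrees(np.arctan2(d[1],d[0])),t.round(4))
tt=rays("top",[np.array([342,268])/3.9+[180,140]],.062)[0];d=c-tt
print("tabtop",tt.round(4),"heading",np.degrees(np.arctan2(d[1],d[0])),np.hypot(*d))
# scene tab top centre
ts=rays("scene",[np.array([201,236])/6+[230,165]],.062);print("tabtop scene",ts.round(4))
m=mask(im,"dark");mm=np.zeros_like(m);mm[140:188,182:224]=m[140:188,182:224]
h=cv2.cvtColor(im,cv2.COLOR_BGR2HSV)[...,2]
mm2=((h<60)&(mm>0)).astype(np.uint8)
s,cc,q=max(comps(mm2,100),key=lambda v:v[0][4]);print(s)
p=rays("top",contour(q),.010);print("post",circ(p,.052).round(4),"minenc",cv2.minEnclosingCircle(p.astype(np.float32)))
print("knob",rays("top",[np.array([78,83])/3.9+[180,140]],.084).round(4), "foot scene",rays("scene",[np.array([136,153])/6+[230,165]],.010).round(4),"knob scene",rays("scene",[np.array([134,40])/6+[230,165]],.078).round(4))
o=min(comps(mask(im,"orange"),40),key=lambda q:abs(q[1][0]-362));print("orange px",o[1])
s=monitor.read_state();print(R.from_rotvec(s["orientation"]).as_matrix().round(3))
E
```

```text
ring [ 0.5798 -0.0673] 2.9
heading from tips 10.997295845742308 [[ 0.5872 -0.04  ]
 [ 0.5914 -0.0908]]
tabtop [ 0.5124 -0.0726] heading 4.577685113105307 0.06757693674627963
tabtop scene [[ 0.5258 -0.0768]]
[186 152  33  32 831]
post [0.65   0.1292] minenc ((0.6528006196022034, 0.13019749522209167), 0.05433419719338417)
knob [[0.6495 0.1267]] foot scene [[0.6461 0.1155]] knob scene [[0.6506 0.1197]]
orange px [362.03664921 197.67539267]
[[-0.892  0.453 -0.001]
 [ 0.453  0.892 -0.001]
 [ 0.    -0.002 -1.   ]]
```

Call:
servo_tool --plan '[[[0, 17, -40, 0, 0, 0, 0.048], [0, 17, -40, 0, 0, 0, 0.048], [0, 17, -40, 0, 0, 0, 0.048], [0, 17, -40, 0, 0, 0, 0.048], [0, 17, -40, 0, 0, 0, 0.048], [0, 17, -40, 0, 0, 0, 0.048], [0, 17, -40, 0, 0, 0, 0.048], [0, 17, -40, 0, 0, 0, 0.048], [0, 17, -40, 0, 0, 0, 0.048], [0, 17, -40, 0, 0, 0, 0.048], [0, 17, -40, 0, 0, 0, 0.048], [0, 17, -40, 0, 0, 0, 0.048]]]'

```text
t: 1.3
tool_pos: [0.4757, 0.0532, 0.2294]
orientation: [0.17, -3.137, -0.0]
force: [0.8, 0.6, -0.4]
opening: 0.0464
```

Run:
```python
from h import *
im=cv2.imread("pics/scene0.png");g=cv2.cvtColor(im,cv2.COLOR_BGR2HSV)[...,2]
m=np.zeros_like(g);m[183:200,235:270]=(g[183:200,235:270]<75)
s,c,q=max(comps(m,60),key=lambda v:v[0][4]);print(s)
p=rays("scene",contour(q),.010);print("foot scene",circ(p,.052).round(4))
for n in("top","scene"):
  for y in(.118,.125,.130): print(n,y,proj(n,(.65,y,.01)).round(1),proj(n,(.65,y,.075)).round(1))
```

```text
[238 184  29  13 293]
foot scene [0.6472 0.121 ]
top 0.118 [205.7 166.8] [203.3 161.8]
top 0.125 [203.4 166.8] [200.9 161.8]
top 0.13 [201.8 166.8] [199.2 161.8]
scene 0.118 [253. 190.] [252.5 172.6]
scene 0.125 [251.8 189.4] [251.2 172.1]
scene 0.13 [250.8 189. ] [250.3 171.8]
```

Call:
servo_tool --plan '[[[0, 12, -31, 0, 0, 0, 0], [0, 12, -31, 0, 0, 0, 0], [0, 12, -31, -20, 0, 0, 0], [0, 12, -31, -30, 0, 0, 0], [0, 0, 0, -40, 0, 0, 0], [0, 0, 0, -20, 0, 0, 0], [0, 0, 0, 0, 0, 0, 0]]]'

```text
t: 2.0
tool_pos: [0.5204, -0.0686, 0.1152]
orientation: [0.165, -3.129, -0.004]
force: [-0.2, -0.5, 0.3]
opening: 0.0463
```

Run:
```python
from h import *
s=monitor.read_state();print(s["tool_pos"],s["force"])
b=eyes.read_camera("scene")[...,::-1][130:250,210:350]
t=eyes.read_camera("top")[...,::-1][140:260,200:340]
cv2.imwrite("pics/d1.png",cv2.resize(np.hstack([t,b]),None,fx=2.85,fy=4,interpolation=cv2.INTER_CUBIC))
```

```text
[ 0.52035623 -0.06860931  0.11517789] [-0.20374845 -0.53915099  0.28803732]
```

View pics/d1.png

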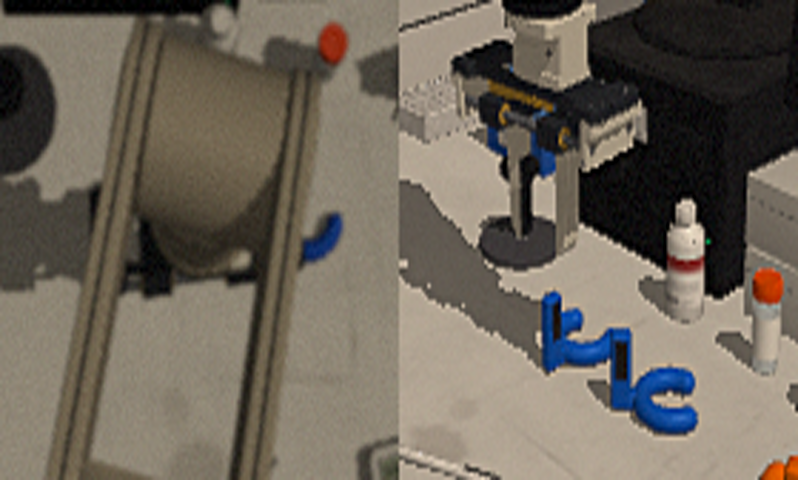

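The scene view shows the jaws above the blue tab at panel pixel (553,330), with the tab upright and undisturbed. The arm hides the target in the top view.

Call:
servo_tool --plan '[[[0, 2, -2, -20, 0, 0, 0], [0, 2, -1, -20, 0, 0, 0], [0, 0, 0, -20, 0, 0, 0], [0, 0, 0, -17, 0, 0, 0], [0, 0, 0, 0, 0, 0, 0], [0, 0, 0, 0, 0, 0, 0]]]' --force 25

```text
t: 2.7
tool_pos: [0.5287, -0.072, 0.0444]
orientation: [-0.167, 3.135, -0.001]
force: [-0.6, 0.4, 0.3]
opening: 0.047
```

Run:
```python
from h import *
s=monitor.read_state();print(s["tool_pos"],s["force"])
b=eyes.read_camera("scene")[...,::-1][150:250,220:340]
cv2.imwrite("pics/d2.png",cv2.resize(b,None,fx=5,fy=5,interpolation=cv2.INTER_CUBIC))
```

```text
[ 0.52874251 -0.07200753  0.04444431] [-0.58791388  0.42264959  0.2819877 ]
```

View pics/d2.png

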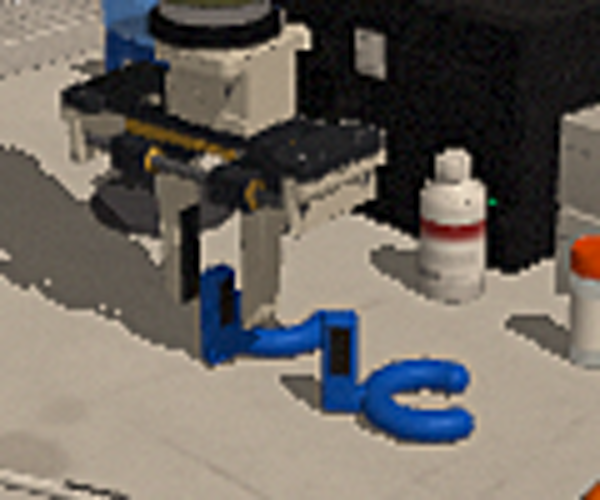

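Run:
```python
from h import *
f=lambda X:((proj("scene",X)-[220,150]+.5)*5-.5).round(0)
for X in [(.5287,-.072,.062),(.519,-.0795,.062),(.519,-.0655,.062),(.539,-.0785,.062),(.5287,-.072,.033),(.5287,-.095,.033),(.5287,-.049,.033)]: print(X,f(X))
print(rays("scene",[(np.array([219,271])+.5)/5-.5+[220,150]],.062))
# tab base front lower corner, at z=0
print(rays("scene",[(np.array([209,362])+.5)/5-.5+[220,150]],.0))
```

```text
(0.5287, -0.072, 0.062) [218. 270.]
(0.519, -0.0795, 0.062) [214. 279.]
(0.519, -0.0655, 0.062) [198. 271.]
(0.539, -0.0785, 0.062) [238. 268.]
(0.5287, -0.072, 0.033) [219. 314.]
(0.5287, -0.095, 0.033) [245. 327.]
(0.5287, -0.049, 0.033) [193. 302.]
[[ 0.52800211 -0.07386826]]
[[ 0.52540767 -0.06631989]]
```

The tab projects to within 2 mm of the jaw centre. I'll lower a little more and close.

Call:
servo_tool --plan '[[[0, 0, -1, -7, 0, 0, 0], [0, 0, 0, 0, 0, 0, 0], [1, 0, 0, 0, 0, 0, 0], [1, 0, 0, 0, 0, 0, 0], [1, 0, 0, 0, 0, 0, 0], [1, 0, 0, 0, 0, 0, 0], [1, 0, 0, 0, 0, 0, 0], [1, 0, 0, 0, 0, 0, 0]]]' --force 30

```text
t: 3.55
tool_pos: [0.5276, -0.073, 0.0357]
orientation: [0.167, -3.137, -0.0]
force: [0.3, -0.3, -0.3]
opening: 0.0137
```

Gripped: the opening reads 13.7 mm against a 14 mm tab. Next I'll lift it, move beside the post and square the heading to +x.

Call:
servo_tool --plan '[[[1, 0, 0, 10, 0, 0, 0], [1, 0, 0, 12, 0, 0, 0], [1, -1, 20, 0, 0, 0, -0.015], [1, -1, 25, 0, 0, 0, -0.015], [1, -1, 25, 0, 0, 0, -0.015], [1, -1, 25, 0, 0, 0, -0.015], [1, -1, 25, 0, 0, 0, -0.015], [1, 0, 25, 0, 0, 0, -0.015], [1, 0, 25, 0, 0, 0, -0.015], [1, 0, 19, 0, 0, 0, 0], [1, 0, 10, 0, 0, 0, 0], [1, 0, 0, 0, 0, 0, 0]]]'

```text
t: 4.75
tool_pos: [0.5229, 0.127, 0.0585]
orientation: [-0.004, 3.141, 0.0]
force: [-0.4, -0.2, -1.2]
opening: 0.0137
```

Run:
```python
from h import *
s=monitor.read_state();print(s["tool_pos"],s["orientation"],s["force"],s["opening"])
t=eyes.read_camera("top")[...,::-1];b=eyes.read_camera("scene")[...,::-1]
cv2.imwrite("pics/top2.png",t);cv2.imwrite("pics/scene2.png",b)
cv2.imwrite("pics/d3.png",np.hstack([cv2.resize(x,None,fx=5,fy=5,interpolation=cv2.INTER_CUBIC) for x in (t[135:235,165:245],b[140:240,205:285])]))
```

```text
[0.52293588 0.12699952 0.05845607] [-4.49607487e-03  3.14064670e+00  3.96480082e-04] [-0.37952825 -0.24327957 -1.19636222] 0.013702022261850492
```

View pics/d3.png

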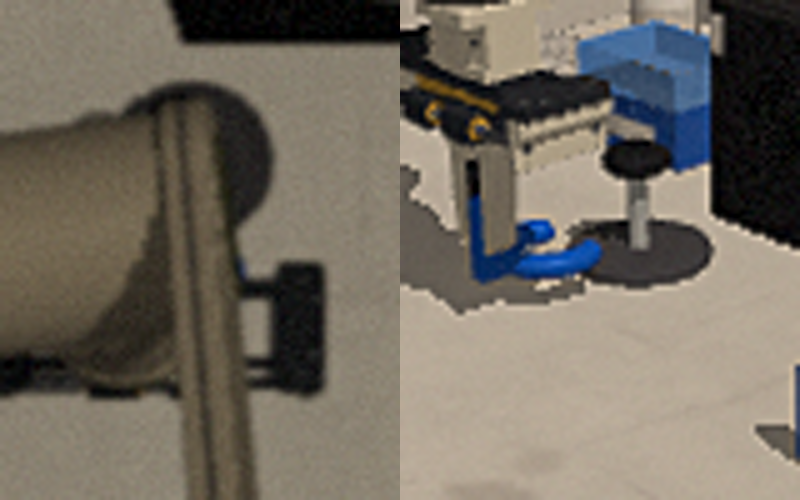

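The scene view shows the ring held level, with its tips at panel (590,250) and (543,231) facing the rod at (640,215). I'll check the lateral alignment.

Run:
```python
from h import *
f=lambda p:rays("scene",[(np.array(p)-[400,0]+.5)/5-.5+[205,140]],.031).round(4)
print("tips",f((588,249)),f((543,231)))
rod=(np.array([639-400,215])+.5)/5-.5+[205,140];print("rod px",rod)
for y in(.115,.12,.125,.13):print(y,proj("scene",(.649,y,.04)).round(2),proj("scene",(.649,y,.075)).round(2))
# rod centre by brightness per row
b=cv2.cvtColor(cv2.imread("pics/scene0.png"),cv2.COLOR_BGR2GRAY).astype(float)
for r in (179,182,185,187):
  w=np.clip(b[r,246:260]-70,0,None);print(r,(w*np.arange(246,260)).sum()/w.sum(),b[r,246:260].astype(int))
```

```text
tips [[0.5955 0.1098]] [[0.5929 0.1564]]
rod px [252.4 182.6]
0.115 [253.15 182.38] [252.89 172.94]
0.12 [252.22 181.99] [251.94 172.57]
0.125 [251.3 181.6] [251.01 172.21]
0.13 [250.37 181.22] [250.08 171.84]
179 252.6106719367589 [167 163 170 175 126  79  85  83 111 171 166 164 165 167]
182 252.65531914893617 [166 172 170 177 119 103 128 131 136 169 172 172 170 170]
185 252.32258064516128 [ 18  21  22  23  34 108 133 142  83  51  51  51  49  47]
187 252.58851674641147 [ 34  61  33  31  27 104 131 141 113  57  55  58  58  56]
```

Call:
servo_tool --plan '[[[1, 0, -3, -3, 0, 0, 0], [1, 8, 0, 0, 0, 0, 0], [1, 8, 0, 0, 0, 0, 0], [1, 8, 0, 0, 0, 0, 0], [1, 8, 0, 0, 0, 0, 0], [1, 8, 0, 0, 0, 0, 0], [1, 0, 0, 0, 0, 0, 0]]]'

```text
t: 5.55
tool_pos: [0.5638, 0.123, 0.0548]
orientation: [-0.002, 3.141, 0.0]
force: [-0.5, -0.2, -0.7]
opening: 0.014
```

Run:
```python
from h import *
s=monitor.read_state();print(s["tool_pos"],s["force"],s["opening"])
b=eyes.read_camera("scene")[...,::-1]
cv2.imwrite("pics/d4.png",cv2.resize(b[150:220,215:285],None,fx=8,fy=8,interpolation=cv2.INTER_CUBIC))
```

```text
[0.56384295 0.12295648 0.05476817] [-0.54568343 -0.17665828 -0.70979537] 0.013982112905791405
```

View pics/d4.png

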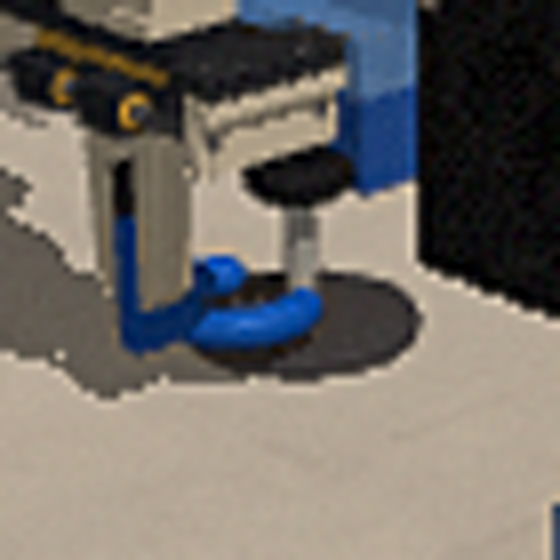

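The rod at (302,250) is now just past the near tip (310,300) and in front of the far tip (230,270). It's entering the gap with no contact force, so I'll continue.

Call:
servo_tool --plan '[[[1, 7, 0, 0, 0, 0, 0], [1, 7, 0, 0, 0, 0, 0], [1, 7, 0, 0, 0, 0, 0], [1, 7, 0, 0, 0, 0, 0], [1, 6, 0, 0, 0, 0, 0], [1, 0, 0, 0, 0, 0, 0], [1, 0, 0, 0, 0, 0, 0]]]'

```text
t: 6.3
tool_pos: [0.5966, 0.123, 0.0545]
orientation: [0.002, -3.141, 0.0]
force: [0.0, 0.3, -1.1]
opening: 0.014
```

Call:
servo_tool --plan '[[[1, 0, 0, -3, 0, 0, 0], [1, 0, 0, -3, 0, 0, 0], [1, 0, 0, -2, 0, 0, 0], [1, 0, 0, 0, 0, 0, 0], [1, 0, 0, 0, 0, 0, 0]]]'

```text
t: 6.8
tool_pos: [0.5965, 0.123, 0.0466]
orientation: [0.002, -3.141, 0.0]
force: [0.5, -0.0, -1.8]
opening: 0.014
```

Run:
```python
from h import *
s=monitor.read_state();print(s["tool_pos"],s["force"],s["opening"])
b=eyes.read_camera("scene")[...,::-1]
cv2.imwrite("pics/d5.png",cv2.resize(b[150:220,215:285],None,fx=8,fy=8,interpolation=cv2.INTER_CUBIC))
```

```text
[0.59649727 0.12301    0.04655735] [ 0.52220432 -0.03292022 -1.76137572] 0.013989128543892462
```

View pics/d5.png

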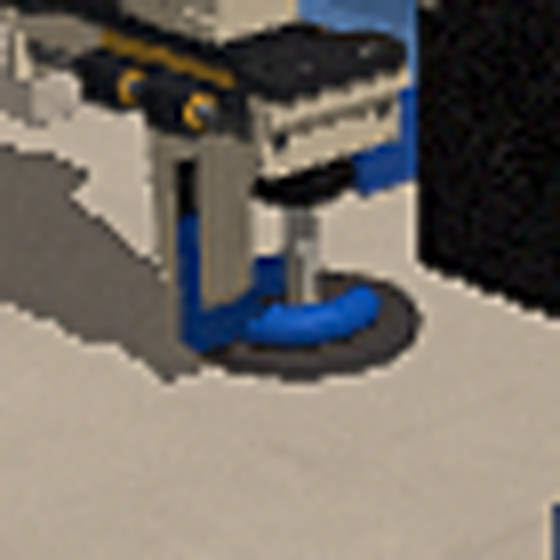

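The rod is inside the ring, at (302,250) between the near arm (350,305) and the far arm (265,270). The last millimetre down, then release and retreat.

Call:
servo_tool --plan '[[[1, 0, 0, -1, 0, 0, 0], [1, 0, 0, 0, 0, 0, 0], [0, 0, 0, 0, 0, 0, 0], [0, 0, 0, 0, 0, 0, 0], [0, 0, 0, 0, 0, 0, 0], [0, 0, 0, 0, 0, 0, 0], [0, 0, 0, 15, 0, 0, 0], [0, 0, 0, 25, 0, 0, 0], [0, 0, 0, 40, 0, 0, 0], [0, 0, 0, 45, 0, 0, 0], [0, 0, 0, 45, 0, 0, 0], [0, 0, 0, 0, 0, 0, 0]]]'

```text
t: 8.05
tool_pos: [0.6007, 0.1235, 0.2261]
orientation: [-0.002, 3.127, 0.003]
force: [-0.5, 0.8, 0.5]
opening: 0.0465
```

Call:
servo_tool --plan '[[[0, -10, 40, 0, 0, 0, 0], [0, -20, 40, 0, 0, 0, 0], [0, -20, 40, 0, 0, 0, 0], [0, -20, 40, 0, 0, 0, 0], [0, -20, 40, 0, 0, 0, 0], [0, -20, 40, 0, 0, 0, 0], [0, -20, 40, 0, 0, 0, 0], [0, -20, 40, 0, 0, 0, 0], [0, 0, 0, 0, 0, 0, 0]]]'

```text
t: 8.95
tool_pos: [0.4433, 0.4475, 0.2163]
orientation: [0.01, -3.141, -0.003]
force: [0.3, -0.5, -0.2]
opening: 0.0463
```

Run:
```python
from h import *
s=monitor.read_state();print(s["t"],s["tool_pos"],s["force"],s["opening"])
t=eyes.read_camera("top")[...,::-1];b=eyes.read_camera("scene")[...,::-1]
cv2.imwrite("pics/top3.png",t);cv2.imwrite("pics/scene3.png",b)
cv2.imwrite("pics/d6.png",np.hstack([cv2.resize(x,None,fx=7,fy=7,interpolation=cv2.INTER_CUBIC) for x in (t[140:200,175:230],b[155:215,225:280])]))
for x,n in((t,"top"),(b,"scene")):
  for k in("orange","blue"):
    for q in comps(mask(np.ascontiguousarray(x),k),40):print(n,k,q[0][4],q[1].round(1))
```

```text
8.95 [0.44333858 0.44748932 0.21629703] [ 0.25814761 -0.48504995 -0.21900511] 0.046278986047273186
top orange 74 [316.5 150.4]
top orange 189 [362.1 197.6]
top blue 215 [140.4 100.7]
top blue 68 [164.7 110.3]
top blue 189 [205.8 173.5]
top blue 198 [304.8 195.7]
top blue 71 [121.2 266.7]
scene orange 55 [166.4 170.5]
scene orange 81 [339.  201.1]
scene orange 408 [350.2 255.6]
scene blue 56 [308.9  46.9]
scene blue 72 [251.8 148.1]
scene blue 201 [255.1 164.3]
scene blue 199 [247.1 187.2]
scene blue 72 [141.2 194.7]
scene blue 330 [298.7 227.8]
```

View pics/d6.png

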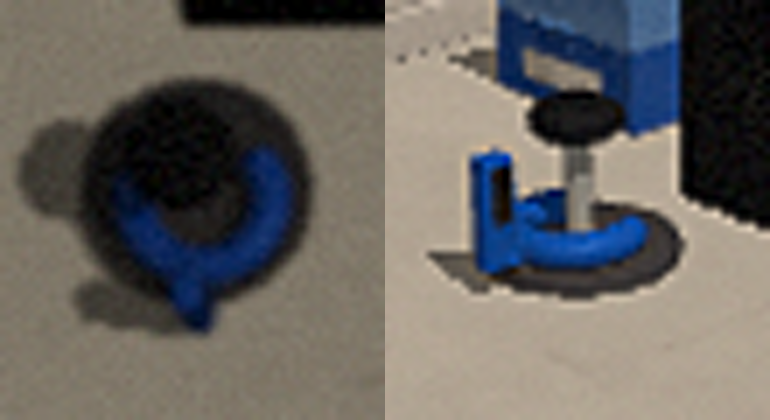

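The top view shows the ring centre at about panel (202,197) and the foot centre at (195,190). That is roughly 1 px apart, or 3–4 mm. In the scene view the ring lies flat on the foot with the rod inside. The orange weight hasn't moved (362.1,197.6 against 362.0,197.7), and the gripper is clear.

```bash
python3 -c "
from plant import job
print(job.close_job())"
```

```text
the job is handed in; nothing more can be done
None
```

The blue weight is on the storage post, and I've handed the job in; it gave no verdict. I took the left one of the two blue look-alikes by its tab, slid it gap first onto the rod below the knob, lowered it onto the foot and let go. The arm moves ended at about 9 s of the 38 s allowed.

**Last checks:**
- **Fit:** the rod is inside the ring, about 3–4 mm from its centre (limit 18 mm), by eye from an enlarged crop of the top view. The gripper position at release agrees, at about 2 mm.
- **Height and tilt:** the weight looks flat on the foot. I didn't measure tilt, and the underside of about 10 mm comes from the gripper height.
- **Orange weight:** its pixels did not move (within 0.1 px).
- **Gripper:** it is clear of everything, and the forces I read after each move stayed under 2 N.

**Disagreements:** the two cameras differed by 5–8 mm on the post's sideways position (y = 0.121 against 0.126–0.129 m). I aimed between them, within the gap's 10 mm of play each side, and felt no contact. The first circle fit to the ring was pulled off by the tab, so I used the tab position from the scene camera for the grasp.

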